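# Run the rivet tray under the hopper and hold the flap open

## Task

Slide the rivet tray along its rails, under the green bridge, until it is fully home against the stop below the hopper. Then pull the red latch tab all the way sideways against its spring, to the left as seen from the robot, and by it lift the blue tongue off its ball until the hopper flap stands about 30 degrees open. Finish while still holding the tongue raised by the tab, with the tray still home, and leave the bystanding tools (bucking bar, gauge, shaver, clecos) where they are.

Things in the scene. Friction and masses are not known exactly. Their poses are not given: they have to be found in the camera images.
- station: The fixed rivet station. Origin on the counter straight below the ball; x runs along the rails from their open end (nearest the robot) towards the hopper, y to its left, z up. Two dark steel rails 20 mm high, 106 mm apart inside, from x = -190 to 160 mm. Galvanized hopper 160 mm wide, x = 150 to 322 mm, up to 180 mm high.
- ball (a point): Centre of the steel ball (24 mm) at station x = 0, y = 0, 99 mm up, with a flat shoulder 33 mm across under it. It stands on a green bridge that crosses the rails (station x = -15 to 15 mm, y = -78 to 78 mm, underside 60 mm and top 72 mm above the counter).
- tray_handle (a point): Grip point on the brass fin at the tray's near end, on its centre line, 50 mm above the counter. Fin: 24 mm along the tray, 16 mm thick across it (pinch it across), top 70 mm above the tray's underside, 132 mm from the tray's centre. Axes: x along the tray to the hopper, z up. With the tray home it is at x = -102 mm, y = 0 in the station frame.
- tray_mid (a point): Centre of the loose galvanized rivet tray (240 long x 100 wide x 30 mm high, 0.35 to 0.7 kg, empty), 15 mm up. It starts between the rails, 60 to 95 mm short of home; fully home, its far end against the steel stop block (28 mm high, face at x = 150 mm in the station frame), this point is at station x = 30 mm. It has 3 mm play to each side; pressed down it drags.
- tab: The sliding latch with its red tab, carried by the blue tongue (44 mm wide, 10 mm thick, 175 mm long from its hinge, top 117 mm up when level, its end over the ball). Origin on the tongue's centre line above the ball, 112 mm up; x along the tongue away from the robot, y to its left, z up when level. It tilts as flap and tongue turn; its tilt is the angle the flap stands open.
- tongue_mid (a point): Middle of the blue tongue, half-way between hinge axis and ball, 112 mm up when level. Tongue and hopper flap are one piece, hinged about the station's y through x = 140 mm, z = 112 mm, free to 0.8 rad. Lifting the end off the ball opens the flap; spring and weight shut it when let go (4 to 6 N at the tab). It lifts no more than 0.03 rad while latched.
- latch (a joint): Travel (m) of the spring latch across the tongue, towards its left (+y): 0 = engaged (plate under the ball's shoulder), frees the tongue from 0.010, end stop at 0.016. The spring pushes back with about 3.5 N at 0, 7.5 N at 0.016.
- tab_mid (a point): Grip point on the latch's upright red tab, on its centre line, 20 mm below its top. Tab: 26 mm along the tongue, 14 mm thick across it (pinch it across, along y), 44 mm high, on top of the tongue above the ball. The point is 140 mm from the hinge axis towards the robot and 36 mm above it in the tongue's axes; it starts 148 mm above the counter and moves with latch and tongue.
- bucking_bar: Bystander: blackened iron bucking bar, 90 x 35 x 46 mm; origin at the centre of its underside.
- gauge: Bystander: flat pewter-coloured rivet gauge, 124 x 38 x 5 mm; origin at its underside.
- shaver: Bystander: steel rivet shaver body standing upright, 52 mm across, 108 mm high; origin at its underside.
- cleco1: Bystander: brass cleco plug standing upright, 22 mm across, 48 mm high; origin at its underside.
- cleco2: Bystander: brass cleco plug standing upright, 22 mm across, 48 mm high; origin at its underside.
- cleco3: Bystander: brass cleco plug standing upright, 22 mm across, 48 mm high; origin at its underside.
- cleco4: Bystander: brass cleco plug standing upright, 22 mm across, 48 mm high; origin at its underside.

How it is judged (in metres and radians):
On the way, in this order (a step that is already met when the one before it is completed fails the run):
1. the tray is fully home against the stop (within 4 mm), between the rails (x of tray_mid in the frame of station above 0.026 m and height (world z) of tray_mid below 0.02 m and y of tray_mid in the frame of station between -0.008 and 0.008 m), for 0.2 s.
2. the latch is pulled sideways at least 10 mm while the tongue is still down on its ball (value of joint latch above 0.01 m and angle between tab's own z axis and vertical below 0.05 rad), for 0.1 s.
At the end, for the whole second after the job is handed in: The flap and its tongue are raised at least 0.42 rad (24 degrees) and still, the fingers are still holding the latch by its tab (contact force over 1.5 N), and the tray is still home within 6 mm of the stop, flat between the rails (angle between tab's own z axis and vertical above 0.42 rad and angular speed of tab below 0.15 rad/s and contact force between the fingers and tab above 1.5 N and x of tray_mid in the frame of station above 0.024 m and height (world z) of tray_mid below 0.02 m and y of tray_mid in the frame of station between -0.008 and 0.008 m); the arm keeps its last pose, push and grip.
It fails at once if a bystanding tool is moved more than 20 mm (distance of any of bucking_bar, gauge, shaver, cleco1, cleco2, cleco3, cleco4 from where it was at the start of the episode above 0.02 m).
It also fails if it takes over 48 s, if anything falls off the work surface, if the arm or the gripper's body presses on something with over 40 N, if the wrist force passes 120 N, or if a joint passes its speed limit or range.

## Robot

A 6-joint arm with a two-finger parallel gripper is mounted at the origin on the work surface. World frame = base frame: x ahead of the robot, y to its left, z up, the work surface at z = 0. Lengths are in mm, angles in rad, forces in N, time in s.
With the tool pointing down it reaches from about 400 to 925 mm from the base axis. Payload 12.5 kg.
Tool frame: the origin (TCP) lies on the front face of the gripper's body, between the roots of the fingers; the fingertips stand 78 mm ahead of it and the grasp point (between the pads) lies 59 mm ahead of it (env.nose_length is the distance from the TCP to the fingertips, in mm); z points along the fingers, y is the line along which they close (so a half turn about z gives the same grasp; the last joint's range is limited). The gripper opens to 95 mm and grips with 3 to 60 N. Pads are 20 mm wide; open, the fingers measure 119 mm over their backs; the gripper's body (75 mm by 180 mm) begins 59 mm behind the grasp point.
Start: joints at [-1.394, 0.491, 1.559, -0, 1.092, -0.106], TCP at [174.425, -600.178, 292.261] pointing down, gripper open.
Joint ranges: [-3.1, 3.1], [-0.84, 2.19], [0.05, 2.79], [-1.13, 4.28], [0.06, 2.93], [-2.69, 2.69]. Speed limits (rad/s): [2.22, 2.22, 2.79, 3.14, 3.14, 3.14].

## Interface

Orientations are given as [roll, pitch, yaw] about the fixed x, y, z axes, in that order (R = Rz(yaw) Ry(pitch) Rx(roll)).
In Python, from cell import env gives the robot as it stands.
- The arm moves only by the tool jog_arm, never from a script. Its argument "motion" is a list of rows, each a list of 7 numbers: the turn, a rotation vector about the tool's x, y, z in degrees, then the shift along the tool's x, y, z in mm, then the finger opening in mm, from 0 to 95.1. In form: [[wx, wy, wz, x, y, z, hand], ...]. A call has 1 to 10 rows; each row shifts and turns the commanded pose from where the row before left it, along the tool's axes as they then stand; what a row does not reach is not made up. A row lasts 1/8 s, in which the tool goes at most 62.5 mm and 10.7 degrees, less where a joint would pass 70% of its speed; a pose out of reach is approached as far as the arm can. A call is refused whole if a number of a shift passes 62.5 or a number of a turn 10.7, either way. A call with a gripper value outside its range is refused whole. The fingers move at their own pace and stop on an object; the grip force is fixed at half the most. Time passes only in rows, so rows that do not move let the fingers close. It gives the time, the measured TCP pose, the force, the opening and the grip force at its end, in the units of the state.
- env.state(): the state, without advancing time (a new reading comes with each control period).
- env.read_camera(name): name is "scene" or "top" or "wrist"; returns a dict with "color" (420x560x3 uint8, red, green, blue), "z_map" (420x560 float32, mm along the optical axis (not along the pixel's ray), 0 where there is no reading), "camera_matrix" (3x3 intrinsics, pixels), "world_to_cam" (4x4, takes a point from world to camera coordinates). Camera axes: x right, y up, looking along -z (the intrinsics and any distortion apply to the point x, -y, -z); pixel columns grow to the right and rows downward; lengths in mm; the calibration is good to about 2 mm. The wrist camera is an equidistant fisheye: a pixel r from the principal point sees the ray r / f radians off the axis. A picture is of the moment at which its call begins.
- env.job_done(): hands the job in; it is judged then, once.
Trained networks look in the newest picture that a camera, given by its name, has taken for a name from the list of things; names that differ only in an ending like _2 or _b are one class to them, and where a whole thing is asked for, a point or a joint stands for the part that bears it (a point fixed in the world has none). Each returns a list of dicts, best first, with "score" (0 to 1); they miss things now and then, are a little off and sometimes report something else, mostly with a low value. They report only what shows in the picture. A call takes as long as a camera call.
- env.recognise(camera, thing): "location" ([column, row] in pixels, amid what is visible of it).
The state is a dict: "t": time; "joints": joint angles; "qvel": joint speeds; "tau": joint torques, N m; "eef_pos": TCP position; "tcp_rot": TCP orientation; "ft_force": force on the tool from outside, world axes, zero at the start; "moment": the same for the moment, N m; "opening": opening from 0.0 (shut) to 1.0 (fully open); "grip_force": force on a finger pad.
Only numpy, scipy, OpenCV 4.12 (cv2) and the standard library are available. Lean on these libraries where they do the work, as an engineer would, in place of code of your own. Each camera call takes 0.05 s, during which the arm holds its last target. There are 200 camera calls.

## Working session

There is one attempt and no reset: what is moved stays moved. The work goes in short steps, Python scripts to look and compute and a tool call to move; the robot and the scene stay as the last step left them, time stands still between calls to the robot, and variables do not carry over. Pictures are saved under pics/ and viewed, at most 10 in all, crops included, and the job is handed in when it is done.

Besides the shell and the picture viewer there is one more tool, called after "Call:" as a command line: name --pt "numbers of a row" for each row, then --argument value for the rest. jog_arm: Moves the arm, as the interface text tells. Its arguments: {"type":"object","properties":{"motion":{"type":"array"}},"required":["motion"]}

```bash
mkdir -p pics; ls; cat > h.py <<'E'
from cell import env
import numpy as np, cv2
from scipy.spatial.transform import Rotation as R
def pix2w(c,u,v,d=None):
    K=np.array(c["camera_matrix"]);z=c["z_map"]
    if d is None:
        p=z[int(v)-2:int(v)+3,int(u)-2:int(u)+3];p=p[p>0];d=np.median(p)
    x=(u-K[0,2])/K[0,0]*d;y=(v-K[1,2])/K[1,1]*d
    return (np.linalg.inv(np.array(c["world_to_cam"]))@np.array([x,-y,-d,1]))[:3]
E
python3 - <<'E'
from h import *
ims=[]
for n in("scene","top"):
    c=env.read_camera(n);ims.append(c)
    cv2.imwrite(f"pics/{n}0.png",c["color"][:,:,::-1])
    for t in("ball","tray_handle","tray_mid","tab_mid","tongue_mid","shaver","bucking_bar","gauge","cleco1"):
        for r in env.recognise(n,t)[:4 if t=="cleco1" else 1]:
            u,v=r["location"]
            try:p=pix2w(c,u,v).round(0)
            except Exception as e:p=e
            print(n,t,round(r["score"],2),np.round(r["location"]),p)
print(env.state())
E
```

```text
pics
scene ball 0.83 [350. 311.] [842. -43.  78.]
scene tray_handle 0.67 [237. 241.] [569. -16.   8.]
scene tray_mid 0.65 [236. 242.] [568. -18.   8.]
scene tab_mid 0.88 [265. 221.] [661. -27. 152.]
scene tongue_mid 0.96 [278. 249.] [695. -38. 116.]
scene shaver 0.6 [212. 340.] [ 704. -209.   83.]
scene bucking_bar 0.68 [338. 228.] [720. 119.  29.]
scene gauge 0.81 [277. 194.] [549. 137.   4.]
scene cleco1 0.73 [140. 250.] [ 439. -154.   22.]
scene cleco1 0.65 [187. 319.] [ 620. -197.   24.]
scene cleco1 0.62 [158. 267.] [ 498. -159.   23.]
scene cleco1 0.6 [168. 294.] [ 556. -185.   21.]
top ball 0.86 [322. 123.] [803. -50. 179.]
top tray_handle 0.6 [294. 252.] [566.  -7.   7.]
top tray_mid 0.73 [294. 249.] [574.  -7.   4.]
top tab_mid 0.81 [302. 204.] [650. -17. 124.]
top tongue_mid 0.97 [310. 173.] [719. -32. 116.]
top shaver 0.95 [382. 199.] [ 674. -188.   87.]
top bucking_bar 0.76 [236. 180.] [723. 129.  29.]
top gauge 0.64 [226. 260.] [543. 144.   5.]
top cleco1 0.57 [360. 312.] [ 439. -150.   35.]
top cleco1 0.55 [360. 290.] [ 486. -152.   26.]
top cleco1 0.52 [378. 234.] [ 610. -191.   24.]
{'t': 1.0, 'joints': array([-1.39356683e+00,  4.90894335e-01,  1.55887428e+00, -4.96369430e-07,
        1.09169333e+00, -1.05601564e-01]), 'qvel': array([ 1.12161481e-03, -4.44358222e-05, -1.22825657e-03, -6.32321625e-04,
       -1.52109311e-04, -1.61814503e-03]), 'tau': array([-3.95371153e-04, -6.12479281e+01, -2.58432090e+01,  6.92671747e-02,
        4.45442938e-02,  5.61302522e-05]), 'eef_pos': array([ 174.4467558 , -600.18380258,  292.27333474]), 'tcp_rot': array([3.14146272e+00, 1.42158119e-05, 2.82831288e-01]), 'ft_force': array([-0.26132788,  0.82919038,  0.12269768]), 'moment': array([-0.01594898,  0.01467783,  0.01106859]), 'grip_force': 0.0, 'opening': 1.0010615793410031}
```

View pics/scene0.png

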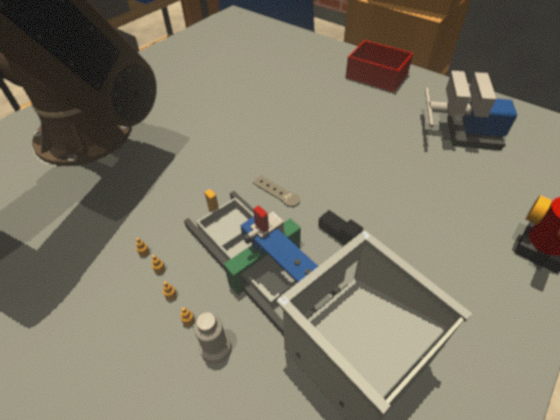

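View pics/top0.png

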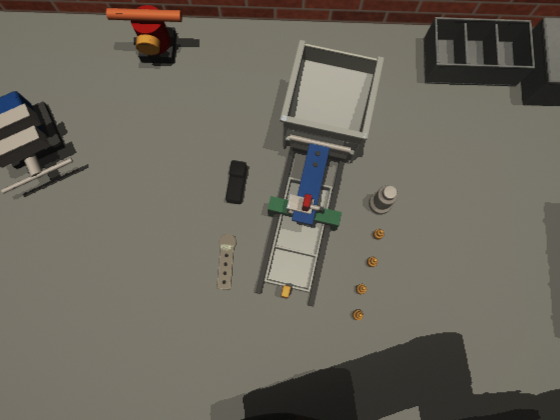

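The scene view shows the brass fin at about (211,200), the red tab at (261,216) and the green bridge ends at (235,268) and (292,232). The top view has the fin at (287,291), the tab at (307,202), and the tongue running up to (317,150). The network's tray_handle marks the tray middle rather than the fin, so I'll measure by colour and depth.

```bash
cat > m.py <<'E'
from h import *
def cloud(c):
    K=np.array(c["camera_matrix"]);z=c["z_map"];v,u=np.mgrid[0:z.shape[0],0:z.shape[1]]
    P=np.stack([(u-K[0,2])/K[0,0]*z,-(v-K[1,2])/K[1,1]*z,-z,np.ones_like(z)],-1)
    return (P@np.linalg.inv(np.array(c["world_to_cam"])).T)[...,:3]
E
python3 - <<'E'
from m import *
for n in("top","scene"):
    c=env.read_camera(n);P=cloud(c);H=cv2.cvtColor(c["color"],cv2.COLOR_RGB2HSV).astype(int)
    ok=(c["z_map"]>0)&(P[...,0]>400)&(P[...,0]<950)&(abs(P[...,1]+20)<110)
    S,V=H[...,1]>130,H[...,2]>60
    def sel(h0,h1,z0,z1): return P[ok&S&V&(H[...,0]>=h0)&(H[...,0]<=h1)&(P[...,2]>z0)&(P[...,2]<z1)]
    g=P[ok&(H[...,1]>90)&(H[...,0]>60)&(H[...,0]<95)&(P[...,2]>64)&(P[...,2]<82)]
    for nm,q in(("tongue",sel(100,130,105,128)),("tabtop",np.r_[sel(0,6,150,180),sel(172,180,150,180)]),("fin",sel(10,30,35,80)),("bridge",g)):
        if len(q)<3: print(n,nm,len(q));continue
        m=q.mean(0);w,E=np.linalg.eigh(np.cov(q[:,:2].T));a=E[:,1]
        L=np.ptp((q[:,:2]-m[:2])@a); W=np.ptp((q[:,:2]-m[:2])@E[:,0])
        rc,(rw,rh),ra=cv2.minAreaRect(q[:,:2].astype(np.float32))
        print(n,nm,len(q),m.round(1),"z",np.percentile(q[:,2],[5,95]).round(),"ang",np.degrees(np.arctan2(a[1],a[0])).round(1),"LW",L.round(),W.round(),"rect",np.round(rc,1),round(rw),round(rh),round(ra,1))
E
```

```text
top tongue 1209 [705.1 -36.4 117. ] z [114. 120.] ang 169.5 LW 167.0 44.0 rect [697.  -34.4] 43 168 78.9
top tabtop 85 [646.8 -24.5 167.2] z [164. 170.] ang 168.4 LW 25.0 13.0 rect [647.8 -24.7] 13 25 77.9
top fin 85 [476.6   8.9  68.7] z [65. 72.] ang 169.4 LW 23.0 15.0 rect [476.9   8.9] 15 23 80.4
top bridge 471 [646.4 -27.4  72. ] z [69. 75.] ang 78.6 LW 153.0 29.0 rect [648.5 -24.8] 152 29 78.8
scene tongue 1216 [707.6 -38.1 116.7] z [115. 118.] ang 170.9 LW 146.0 44.0 rect [689.4 -32.5] 43 146 78.5
scene tabtop 115 [650.2 -26.4 165.5] z [154. 169.] ang 168.5 LW 25.0 13.0 rect [648.9 -25.3] 12 25 83.3
scene fin 106 [481.1   6.8  63.4] z [39. 71.] ang 160.1 LW 24.0 15.0 rect [478.3   9.7] 15 23 75.5
scene bridge 361 [646.3 -42.5  71.9] z [70. 73.] ang 78.2 LW 153.0 27.0 rect [649.5 -25.6] 153 27 78.3
```

Call:
jog_arm --pt "0 0 9 0 0 0 60" --pt "0 0 9 0 0 0 60" --pt "0 0 9.2 0 0 0 60" --pt "0 0 0 13 -47 0 60" --pt "0 0 0 13 -47 0 60" --pt "0 0 0 13 -47 0 60" --pt "0 0 0 13 -47 0 60" --pt "0 0 0 13 -47 0 60" --pt "0 0 0 13 -47 0 60" --pt "0 0 0 13 -47 0 60"

```text
t: 2.35
eef_pos: [327.0, -293.2, 292.5]
tcp_rot: [3.141, -0.001, -0.192]
ft_force: [-0.0, -0.2, -0.4]
opening: 0.632
grip_force: 0.0
```

Call:
jog_arm --pt "0 0 0 13 -47 0 60" --pt "0 0 0 13 -47 0 60" --pt "0 0 0 13 -47 0 60" --pt "0 0 0 13 -47 0 60" --pt "0 0 0 13 -47 20 60" --pt "0 0 0 13 -47 20 60" --pt "0 0 0 12 -46 20 60" --pt "0 0 0 0 0 0 60" --pt "0 0 0 0 0 0 60"

```text
t: 3.48
eef_pos: [477.3, 10.1, 232.4]
tcp_rot: [3.141, 0.0, -0.191]
ft_force: [0.4, -0.1, -0.1]
opening: 0.627
grip_force: 0.0
```

Call:
jog_arm --pt "0 0 0 0 1 40 60" --pt "0 0 0 0 0 40 60" --pt "0 0 0 0 0 30 60" --pt "0 0 0 0 0 9 60" --pt "0 0 0 0 0 0 30" --pt "0 0 0 0 0 0 10" --pt "0 0 0 0 0 0 10" --pt "0 0 0 0 0 0 10"

```text
t: 4.47
eef_pos: [477.4, 9.2, 113.8]
tcp_rot: [3.142, -0.001, -0.192]
ft_force: [-0.3, -0.1, -0.1]
opening: 0.268
grip_force: 0.0
```

Call:
jog_arm --pt "0 0 0 0 0 0 10" --pt "0 0 0 0 0 0 10" --pt "0 0 0 0 0 0 10" --pt "0 0 0 15 0 0 10" --pt "0 0 0 15 0 0 10" --pt "0 0 0 15 0 0 10" --pt "0 0 0 15 0 0 10" --pt "0 0 0 6 0 0 10" --pt "0 0 0 0 0 0 10"

```text
t: 5.6
eef_pos: [540.8, -3.1, 113.3]
tcp_rot: [3.141, 0.004, -0.192]
ft_force: [-7.8, 0.8, 9.2]
opening: 0.169
grip_force: 30.0
```

Call:
jog_arm --pt "0 0 0 4 0 -0.5 10" --pt "0 0 0 2 0 0 10" --pt "0 0 0 2 0 0 10" --pt "0 0 0 1 0 0 10" --pt "0 0 0 0 0 0 10"

```text
t: 6.22
eef_pos: [549.4, -4.8, 113.3]
tcp_rot: [3.141, 0.004, -0.192]
ft_force: [-8.9, 2.1, 1.6]
opening: 0.167
grip_force: 30.0
```

Call:
jog_arm --pt "0 0 0 1.5 0 0 10" --pt "0 0 0 1.5 0 0 10" --pt "0 0 0 0 0 0 10"

```text
t: 6.6
eef_pos: [550.2, -4.9, 113.2]
tcp_rot: [3.141, 0.01, -0.192]
ft_force: [-20.0, 3.8, 10.0]
opening: 0.169
grip_force: 30.0
```

Call:
jog_arm --pt "0 0 0 0 0 0 10" --pt "0 0 0 0 0 0 10" --pt "0 0 0 0 0 0 60" --pt "0 0 0 0 0 0 60" --pt "0 0 0 0 0 0 60" --pt "0 0 0 0 0 -40 60" --pt "0 0 0 0 0 -40 60" --pt "0 0 0 0 0 -40 60" --pt "0 0 0 0 0 -37 60" --pt "0 0 0 0 0 0 60"

```text
t: 7.85
eef_pos: [554.6, -5.7, 273.3]
tcp_rot: [-3.141, -0.006, -0.192]
ft_force: [-0.2, -0.3, -0.4]
opening: 0.632
grip_force: 0.0
```

```bash
python3 - <<'E'
from m import *
s=env.state();print(s["eef_pos"].round(1),s["ft_force"].round(1),s["opening"])
for n in("top","scene"):
    c=env.read_camera(n);P=cloud(c);H=cv2.cvtColor(c["color"],cv2.COLOR_RGB2HSV).astype(int)
    cv2.imwrite(f"pics/{n}1.png",c["color"][:,:,::-1])
    q=P[(c["z_map"]>0)&(H[...,1]>130)&(H[...,2]>60)&(H[...,0]>=10)&(H[...,0]<=30)&(P[...,2]>60)&(P[...,2]<80)&(abs(P[...,1])<80)&(P[...,0]>450)&(P[...,0]<700)]
    print(n,len(q),q.mean(0) if len(q) else 0)
    h=(H[...,0]<=6)|(H[...,0]>=172)
    q=P[(c["z_map"]>0)&(H[...,1]>130)&h&(P[...,2]>150)&(P[...,2]<180)&(abs(P[...,1])<80)&(P[...,0]>600)&(P[...,0]<700)]
    print(n,len(q),q.mean(0) if len(q) else 0)
E
```

```text
[554.6  -5.7 273.3] [-0.2 -0.3 -0.4] 0.6319231053245963
top 0 0
top 0 0
scene 63 [552.36621581  -8.3770171   67.86145566]
scene 143 [650.76251347 -27.12567355 163.85504574]
```

Call:
jog_arm --pt "0 0 0 32 0.5 0 60" --pt "0 0 0 32 0.5 0 60" --pt "0 0 0 32 0 0 60" --pt "0 0 0 0 0 0 60" --pt "0 0 0 0 0 0 60"

```text
t: 8.57
eef_pos: [647.1, -24.8, 269.4]
tcp_rot: [3.141, 0.002, -0.192]
ft_force: [-1.5, 0.7, 0.7]
opening: 0.631
grip_force: 0.0
```

```bash
python3 - <<'E'
from m import *
c=env.read_camera("wrist");cv2.imwrite("pics/w2.png",c["color"][:,:,::-1])
print(env.state()["eef_pos"])
print(env.recognise("wrist","tab_mid"),c["camera_matrix"])
c=env.read_camera("scene");im=c["color"][150:310,160:360,::-1];cv2.imwrite("pics/s2.png",cv2.resize(im,None,fx=4,fy=3.7,interpolation=cv2.INTER_CUBIC))
E
```

```text
[646.99037291 -24.70594374 269.86373295]
[{'location': [264.6, 214.4], 'score': 0.56}] [[325.1922621    0.         279.96326768]
 [  0.         325.1922621  207.23141634]
 [  0.           0.           1.        ]]
```

View pics/w2.png

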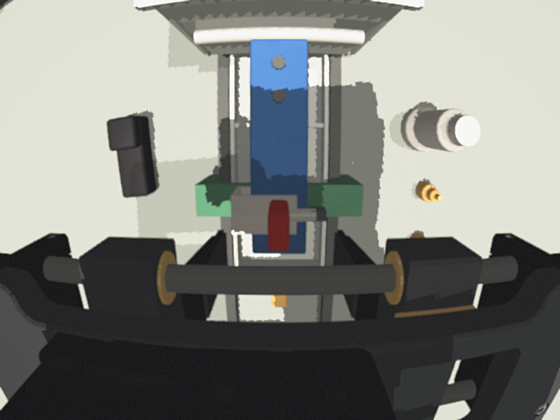

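View pics/s2.png

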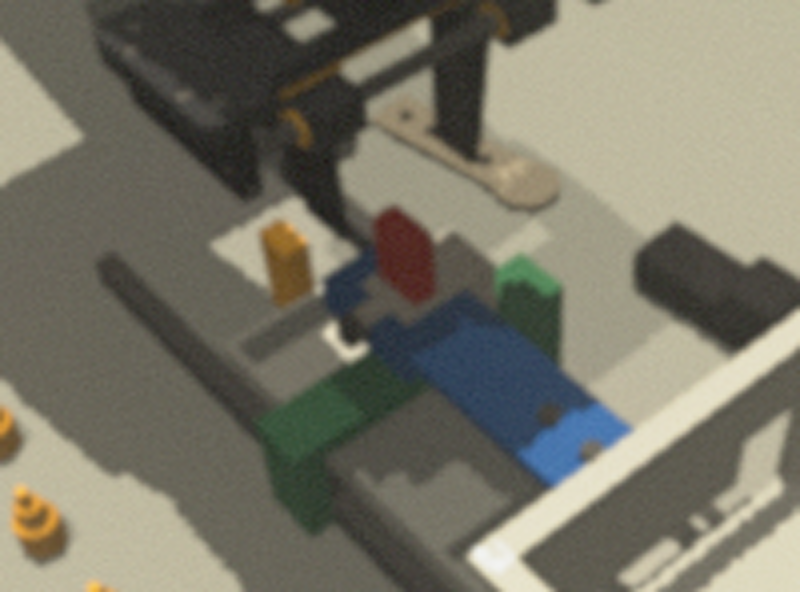

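Call:
jog_arm --pt "0 0 0 1.5 0 25 60" --pt "0 0 0 0 0 25 60" --pt "0 0 0 0 0 9 60" --pt "0 0 0 0 0 0 40" --pt "0 0 0 0 0 0 8" --pt "0 0 0 0 0 0 8" --pt "0 0 0 0 0 0 8" --pt "0 0 0 0 0 0 8" --pt "0 0 0 0 0 0 8" --pt "0 0 0 0 0 0 8"

```text
t: 9.98
eef_pos: [649.5, -24.4, 211.9]
tcp_rot: [-3.14, -0.0, -0.192]
ft_force: [0.6, 5.0, 0.9]
opening: 0.146
grip_force: 30.0
```

Call:
jog_arm --pt "0 0 0 0 -5 0 8" --pt "0 0 0 0 -5 0 8" --pt "0 0 0 0 -4 0 8" --pt "0 0 0 0 -2 0 8" --pt "0 0 0 0 0 0 8" --pt "0 0 0 0 0 0 8"

```text
t: 10.72
eef_pos: [652.3, -10.1, 211.8]
tcp_rot: [3.14, -0.0, -0.192]
ft_force: [-1.9, -7.9, 1.9]
opening: 0.144
grip_force: 30.0
```

Call:
jog_arm --pt "0 0 0 0 -1 0 8" --pt "0 0 0 0 0 0 8" --pt "0 -3 0 5.4 0 -7.2 8" --pt "0 -3 0 5.4 0 -7.2 8" --pt "0 -3 0 5.4 0 -7.2 8" --pt "0 -3 0 5.4 0 -7.2 8" --pt "0 -3 0 5.4 0 -7.2 8" --pt "0 0 0 0 0 0 8" --pt "0 0 0 0 0 0 8"

```text
t: 11.85
eef_pos: [682.3, -15.2, 243.9]
tcp_rot: [3.139, 0.263, -0.193]
ft_force: [-1.9, -6.5, -3.0]
opening: 0.146
grip_force: 30.0
```

```bash
python3 - <<'E'
from m import *
s=env.state();print({k:np.round(s[k],3) for k in("eef_pos","tcp_rot","ft_force","moment","joints","opening")})
print((R.from_euler("xyz",s["tcp_rot"]).as_matrix()).round(3))
c=env.read_camera("scene");im=c["color"][130:330,150:400,::-1];cv2.imwrite("pics/s3.png",cv2.resize(im,None,fx=3,fy=3,interpolation=cv2.INTER_CUBIC))
P=cloud(c);H=cv2.cvtColor(c["color"],cv2.COLOR_RGB2HSV).astype(int)
q=P[(c["z_map"]>0)&(H[...,1]>130)&(H[...,2]>50)&(H[...,0]>=100)&(H[...,0]<=130)&(abs(P[...,1]+30)<60)&(P[...,0]>600)&(P[...,0]<800)&(P[...,2]>100)&(P[...,2]<230)]
d=(q[:,:2]-[648.5,-25])@[.9816,-.1908];print(len(q),np.degrees(np.arctan(np.polyfit(d,q[:,2],1)[0])))
E
```

```text
{'eef_pos': array([682.333, -15.15 , 243.926]), 'tcp_rot': array([ 3.139,  0.263, -0.193]), 'ft_force': array([-1.866, -6.519, -3.001]), 'moment': array([-1.351, -0.061,  0.339]), 'joints': array([-0.123,  0.697,  1.317,  0.016,  1.39 ,  1.635]), 'opening': np.float64(0.146)}
[[ 0.948 -0.191 -0.256]
 [-0.185 -0.982  0.048]
 [-0.26   0.002 -0.966]]
75 -14.542350422156193
```

View pics/s3.png

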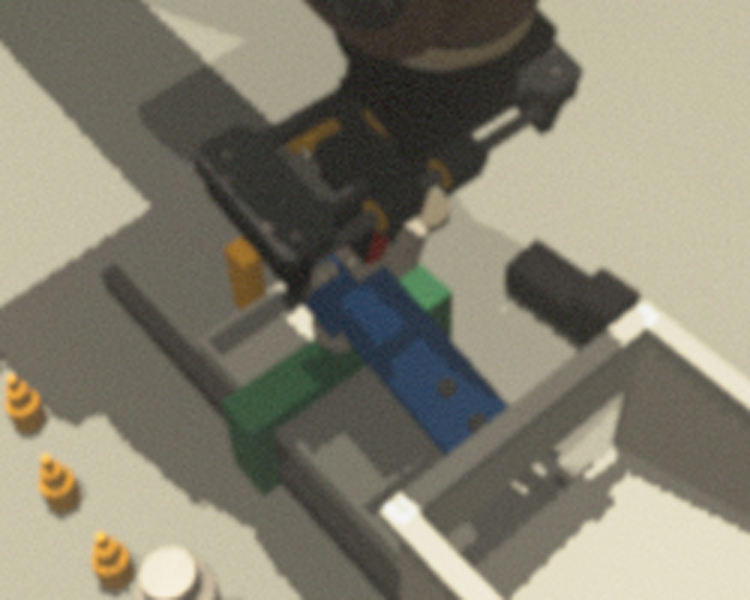

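The scene crop shows the red tab held in the fingers at (375,247). The tongue is lifted about 14.5° off the bridge at (430,290), and the fin is still at its home place at (243,270). I'll carry on to about 30°.

Call:
jog_arm --pt "0 -3 0 5.4 0 -7.2 8" --pt "0 -3 0 5.4 0 -7.2 8" --pt "0 -3 0 5.4 0 -7.2 8" --pt "0 -3 0 5.4 0 -7.2 8" --pt "0 -3 0 5.4 0 -7.2 8" --pt "0 0 0 0 0 0 8" --pt "0 0 0 0 0 0 8" --pt "0 0 0 0 0 0 8"

```text
t: 12.9
eef_pos: [719.5, -22.3, 267.7]
tcp_rot: [3.139, 0.525, -0.193]
ft_force: [-5.2, -6.7, -2.4]
opening: 0.149
grip_force: 30.0
```

```bash
python3 - <<'E'
from m import *
s=env.state();print({k:np.round(s[k],3) for k in("t","eef_pos","tcp_rot","ft_force","opening","grip_force","qvel")})
c=env.read_camera("scene");im=c["color"][130:330,150:400,::-1];cv2.imwrite("pics/s4.png",cv2.resize(im,None,fx=3,fy=3,interpolation=cv2.INTER_CUBIC))
P=cloud(c);H=cv2.cvtColor(c["color"],cv2.COLOR_RGB2HSV).astype(int);S=(c["z_map"]>0)&(H[...,1]>130)
q=P[S&(H[...,2]>50)&(H[...,0]>=100)&(H[...,0]<=130)&(abs(P[...,1]+30)<60)&(P[...,0]>600)&(P[...,0]<800)&(P[...,2]>100)&(P[...,2]<230)]
d=(q[:,:2]-[648.5,-25])@[.9816,-.1908];print(len(q),np.degrees(np.arctan(np.polyfit(d,q[:,2],1)[0])))
q=P[S&(H[...,2]>60)&(H[...,0]>=10)&(H[...,0]<=30)&(P[...,2]>60)&(P[...,2]<80)&(abs(P[...,1])<80)&(P[...,0]>450)&(P[...,0]<700)]
print(len(q),q.mean(0) if len(q) else 0)
E
```

```text
{'t': np.float64(12.9), 'eef_pos': array([719.5  , -22.348, 267.729]), 'tcp_rot': array([ 3.139,  0.525, -0.193]), 'ft_force': array([-5.211, -6.696, -2.416]), 'opening': np.float64(0.149), 'grip_force': np.float64(30.0), 'qvel': array([-0.001,  0.   ,  0.001,  0.   , -0.002,  0.   ])}
16 -30.096363694293725
91 [551.30432175  -6.83508589  67.91418192]
```

View pics/s4.png

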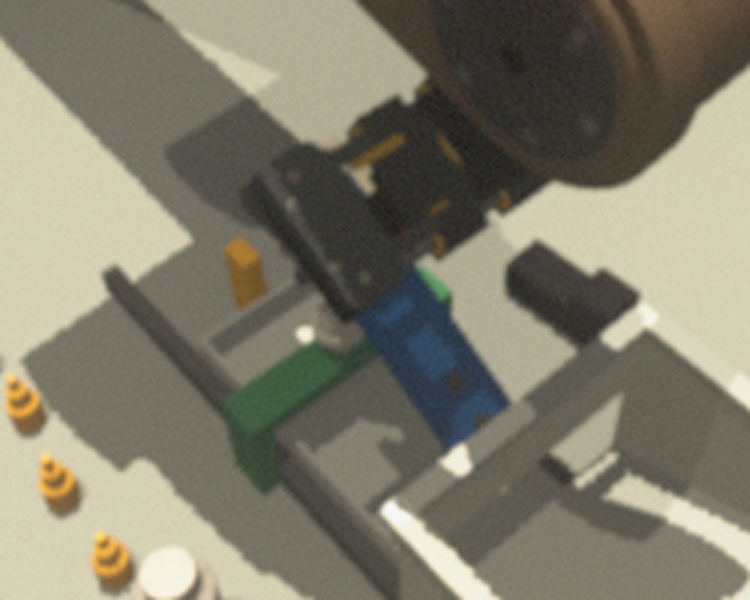

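The tongue now stands at about 30° (top of it at (400,300)) with the tab still gripped. The ball at (305,333) is free of it, and the fin at (243,272) hasn't moved. I'm handing it in.

```bash
python3 -c "
from cell import env
print(env.job_done())"
```

```text
the job is handed in; nothing more can be done
None
```

I handed the job in with the tray home against the stop, the latch pulled left and the tongue held at about 30° by its tab; the hand-in returned no verdict.

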